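# Seat the dicer's cutter plate and clip its scraper away

### The job

Tighten the four wing nuts of the vegetable dicer by half a turn each (clockwise, so that every orange end points the opposite way), finishing each nut before the next and working in cross order: any nut first, then the one diagonally opposite, then the other two, so that the plate goes down evenly. Then take the red grid scraper from the table and press it down into both spring clips of the blue rail until it snaps fully home, roughly centred between its head and its collar, and let go. Leave the other things on the table where they are.

Things in the scene. Friction and masses are not known exactly. Their poses are not given: they have to be found in the camera images.
- dicer: Vegetable dicer, fixed: white housing 240 x 240 x 70 mm (120 mm to each side of its origin); a steel motor drum (top at 88 mm) sticks out 100 mm more at +y. Origin: on the table under the middle of the plate, z up, yaw within 25 degrees of the world axes. Nuts at (+-62, +-62) mm in its x and y, each rising 128 mm above the table at the start.
- plate_mid (a point): Middle of the top face of the cutter plate: aluminium, 184 x 184 x 10 mm with a steel grid in its 84 mm window. It floats on springs 5 mm above its rubber seat (top face at 85 mm over the table) and is pushed down 5 mm by the nuts. z is its normal.
- plate_down (a joint): How far the middle of the plate has gone down, in m: about 0 at the start, about 0.005 when fully seated on all four nuts.
- nut_a_grip (a point): Centre of the wing of nut a, near-left (-x, +y) corner of the dicer, diagonal to nut c. Wing: upright bar 70 x 14 x 25 mm high on a hub 26 mm across; centre 115 mm above the table at start, hub top 12 mm lower. Frame turns with the nut: x along the bar to its orange end (rest black; starts within 45 degrees of the dicer's -x), z up. Sinks 5 mm per half turn.
- nut_a (a joint): Turn of nut a, in rad: 0 at the start, grows clockwise seen from above (tightening), pi after the half turn. It can be turned too far (stop at 5.0) and stays where it is left; friction torque about 0.1 N m.
- nut_b_grip (a point): Centre of the wing of nut b, far-left (+x, +y) corner of the dicer, diagonal to nut d. Wing: upright bar 70 x 14 x 25 mm high on a hub 26 mm across; centre 115 mm above the table at start, hub top 12 mm lower. Frame turns with the nut: x along the bar to its orange end (rest black; starts within 45 degrees of the dicer's -x), z up. Sinks 5 mm per half turn.
- nut_b (a joint): Turn of nut b, in rad: 0 at the start, grows clockwise seen from above (tightening), pi after the half turn. It can be turned too far (stop at 5.0) and stays where it is left; friction torque about 0.1 N m.
- nut_c_grip (a point): Centre of the wing of nut c, far-right (+x, -y) corner of the dicer, diagonal to nut a. Wing: upright bar 70 x 14 x 25 mm high on a hub 26 mm across; centre 115 mm above the table at start, hub top 12 mm lower. Frame turns with the nut: x along the bar to its orange end (rest black; starts within 45 degrees of the dicer's -x), z up. Sinks 5 mm per half turn.
- nut_c (a joint): Turn of nut c, in rad: 0 at the start, grows clockwise seen from above (tightening), pi after the half turn. It can be turned too far (stop at 5.0) and stays where it is left; friction torque about 0.1 N m.
- nut_d_grip (a point): Centre of the wing of nut d, near-right (-x, -y) corner of the dicer, diagonal to nut b. Wing: upright bar 70 x 14 x 25 mm high on a hub 26 mm across; centre 115 mm above the table at start, hub top 12 mm lower. Frame turns with the nut: x along the bar to its orange end (rest black; starts within 45 degrees of the dicer's -x), z up. Sinks 5 mm per half turn.
- nut_d (a joint): Turn of nut d, in rad: 0 at the start, grows clockwise seen from above (tightening), pi after the half turn. It can be turned too far (stop at 5.0) and stays where it is left; friction torque about 0.1 N m.
- scraper_grip (a point): Grid scraper, loose on the table: red rod 20 mm in diameter, flat steel head (35 x 50 mm) at its +x end, 28 mm collar at the other, 190 mm in all, about 0.12 kg. This point is on the rod's axis, 14 mm above the table at the start; the bare rod runs from here 77 mm to the collar (-x) and 70 mm to the head (+x). x runs along the rod to the head, z up.
- scraper: The same scraper; its origin is 14 mm below the rod's axis, under the point scraper_grip, same axes.
- clip_rail: The clip rail, fixed to the table: blue base 130 x 66 x 18 mm with two white sprung clips that open upwards. Its origin is on the table under its middle, x along the rail.
- clip_seat (a point): Where scraper_grip is when the rod is home: 52 mm above the table, x along the rail, z up. The clips (14 mm wide, 18 to 80 mm above the table) are at x = -45 and +45 mm from here, 76 mm of room between them. Coming down, the rod meets their lips about 18 mm above home, needs 5 to 15 N, and snaps past the lips down onto the saddles. The head may point either way.
- bowl: Bystander: steel bowl, 150 mm across, 60 mm high. Origin under its middle.
- onion: Bystander: amber onion, 84 mm across, 82 mm high. Origin under its middle.
- sauce: Bystander: green jar with a red cap, 70 mm across, 120 mm high. Origin under its middle.
- tub: Bystander: white plastic tub with a blue lid, 94 mm across, 90 mm high. Origin under its middle.
- sponge: Bystander: yellow sponge block, 100 x 65 x 30 mm. Origin under its middle.
- radish: Bystander: white radish with a green stump, 190 mm long, on the green board. Origin under its middle.
There are look-alikes about, which are no part of the job. Of the things shaped like the scraper, the red one is meant.

How it is judged:
On the way, in this order (a step that is already met when the one before it is completed fails the run):
1. a first nut is turned its half turn while the other three are still as they were (less than 0.8 rad) (((value of joint nut_a above 2.79159 rad and value of joint each of nut_b, nut_c, nut_d below 0.8 rad) or (value of joint nut_b above 2.79159 rad and value of joint each of nut_a, nut_c, nut_d below 0.8 rad) or (value of joint nut_c above 2.79159 rad and value of joint each of nut_a, nut_b, nut_d below 0.8 rad) or (value of joint nut_d above 2.79159 rad and value of joint each of nut_a, nut_b, nut_c below 0.8 rad))), for 0.2 s.
2. the diagonally opposite nut is turned its half turn next: one diagonal pair tight, the other pair still loose (less than 0.8 rad) (((value of joint each of nut_a, nut_c above 2.79159 rad and value of joint each of nut_b, nut_d below 0.8 rad) or (value of joint each of nut_b, nut_d above 2.79159 rad and value of joint each of nut_a, nut_c below 0.8 rad))), for 0.2 s.
3. a third nut is turned its half turn (((value of joint each of nut_b, nut_c, nut_d above 2.79159 rad and value of joint nut_a below 0.8 rad) or (value of joint each of nut_a, nut_c, nut_d above 2.79159 rad and value of joint nut_b below 0.8 rad) or (value of joint each of nut_a, nut_b, nut_d above 2.79159 rad and value of joint nut_c below 0.8 rad) or (value of joint each of nut_a, nut_b, nut_c above 2.79159 rad and value of joint nut_d below 0.8 rad))), for 0.2 s.
4. the fourth nut is turned its half turn and the plate is down (value of joint each of nut_a, nut_b, nut_c, nut_d above 2.79159 rad and value of joint plate_down above 0.0038 m), for 0.2 s.
5. the scraper is snapped down into both clips (x of scraper_grip in the frame of clip_seat between -0.02 and 0.02 m and y of scraper_grip in the frame of clip_seat between -0.004 and 0.004 m and z of scraper_grip in the frame of clip_seat between -0.004 and 0.004 m and angle between the x axis of scraper_grip and the x axis of clip_seat, either way round below 0.08 rad), for 0.2 s.
At the end, for the whole second after the job is handed in: Every nut stands a half turn (within 0.35 rad) past its start, the plate is down by more than 3.8 mm and level within 0.012 rad, and the scraper lies in both clips (rod axis within 4 mm of the seat in height and sideways, within 20 mm lengthwise, parallel within 0.08 rad), released and at rest (all of step 4 and all of step 5 and value of joint each of nut_a, nut_b, nut_c, nut_d below 3.49159 rad and angle between plate_mid's own z axis and vertical below 0.012 rad and linear speed of scraper below 0.02 m/s); the robot touches nothing.
It fails at once if a bystander (bowl, onion, jar, tub, sponge, radish) is moved more than 40 mm (distance of any of bowl, onion, sauce, tub, sponge, radish from where it was at the start of the episode above 0.04 m).
It also fails if it takes over 72 s, if anything falls off the work surface, if the arm or the gripper's body presses on something with over 40 N, if the wrist force passes 120 N, or if a joint passes its speed limit or range.

### The arm

A 6-joint arm with a two-finger parallel gripper is mounted at the origin on the work surface. World frame = base frame: x ahead of the robot, y to its left, z up, the work surface at z = 0. Lengths are in m, angles in rad, forces in N, time in s.
With the tool pointing down it reaches from about 0.3 to 0.95 m from the base axis. Payload 3.1 kg.
Tool frame: the origin (TCP) lies midway between the tips of the shut fingers; the grasp point (between the pads) lies behind it (env.hold_point_z is the z of the grasp point in the tool frame, in m); z points along the fingers, y is the direction in which the jaws open and shut (so a half turn about z gives the same grasp; the last joint's range is limited). The gripper opens to 85 mm and grips with 20 to 120 N. Pads are 22 mm wide; open, the fingers measure 114 mm over their backs; the gripper's body (76 mm by 85 mm) begins 54 mm behind the grasp point. The pads swing forward as they close: fully open they stand 13 mm farther back than shut.
Start: joints at [-1.236, 0.308, 1.634, -0, 1.2, -0.07], TCP at [0.246, -0.575, 0.231] pointing down, gripper open.
Joint ranges: [-3.06, 3.06], [-0.79, 1.96], [0.05, 2.63], [-1.19, 4.34], [0.05, 2.64], [-2.94, 2.94]. Speed limits (rad/s): [2.79, 2.79, 3.14, 3.14, 3.14, 3.14].

### API

Orientations are given as a unit quaternion [w, x, y, z].
In Python, from plant import sensors, optics, finish_job, nets, env gives the robot as it stands. The module is installed in compiled form; this text tells all that it offers.
- The arm moves only by the tool step_arm, never from a script. Its argument "increments" is a list of rows, each a list of 2 entries, a list of its own where there are three numbers: the shift along the tool's x, y, z in m, then the turn about the tool's z in rad. A call has 1 to 12 rows; each row is the pose to reach, as a shift and turn from the pose commanded when the call began, along the tool's axes at that moment; what a row does not reach only later rows make up. A row lasts 1/12 s, in which the tool goes at most 41.7 mm and 7.16 degrees, less where a joint would pass 70% of its speed; a pose out of reach is approached as far as the arm can. A call with a gripper value outside its range is refused whole. "jaw" is the closure, from 0 (fully open) to 1 (shut), set as the call begins (left out, the last holds). The fingers move at their own pace and stop on an object; the grip force is fixed at half the most. Time passes only in rows, so rows that repeat a pose let the fingers close. It gives the time, the measured TCP pose, the force and the opening at its end, in the units of the state.
- sensors.state(): the state, without advancing time (a new reading comes with each control period).
- optics.read_camera(name): name is "scene" or "top"; returns (picture, depth): 384x512x3 uint8, red, green, blue; 384x512 float32, m along the optical axis (not along the pixel's ray), 0 where there is no reading.
- optics.camera_model(name): a dict with "mtx" (3x3 intrinsics, pixels), "rvec" (rotation vector, rad) and "tvec" (3), from world to camera coordinates, as OpenCV has them. Camera axes: x right, y down, z forward; pixel columns grow to the right and rows downward; lengths in m; the calibration is good to about 2 mm. A picture is of the moment at which its call begins. camera_model takes no time and is no camera call.
- finish_job(): hands the job in, once; it reports no verdict.
Trained networks look in the newest picture that a camera, given by its name, has taken for a name from the list of things; names that differ only in an ending like _2 or _b are one class to them, and where a whole thing is asked for, a point or a joint stands for the part that bears it (a point fixed in the world has none). Each returns a list of dicts, best first, with "conf" (0 to 1); they miss things now and then, are a little off and sometimes report something else, mostly with a low value. They report only what shows in the picture. A call takes as long as a camera call. They do not tell look-alikes from the thing itself.
- nets.spot_in(camera, query): "uv" ([column, row] in pixels, amid what is visible of it).
- nets.regions_of(camera, query): "mask" (384x512 bool, what is visible of it) and "uv" ([column, row] in pixels, amid what is visible of it).
- nets.tip_of(camera, query): "uv" ([column, row] in pixels: a listed point, or the origin of a listed thing).
The state is a dict: "time_s": time; "joint_positions": joint angles; "joint_velocities": joint speeds; "tau": joint torques, N m; "tool_pos": TCP position; "tool_rot": TCP orientation; "wrist_force": force on the tool from outside, world axes, zero at the start; "torque": the same for the moment, N m; "width": finger opening in m.
Only numpy, scipy, OpenCV 4.12 (cv2) and the standard library are available. Lean on these libraries where they do the work, as an engineer would, in place of code of your own. Each camera call takes 0.05 s, during which the arm holds its last target. There are 200 camera calls.

## Working session

There is one attempt and no reset: what is moved stays moved. The work goes in short steps, Python scripts to look and compute and a tool call to move; the robot and the scene stay as the last step left them, time stands still between calls to the robot, and variables do not carry over. Pictures are saved under pics/ and viewed, on a budget of 10 in all, crops included, one or two more only if the job needs it, and the job is handed in when it is done.

Besides the shell and the picture viewer there is one more tool, called after ">>>" as name(argument=value, ...), one argument or row to a line, values as JSON. step_arm: Moves the arm, as the interface text tells. Its arguments: {"type":"object","properties":{"increments":{"type":"array","items":{"type":"array"}},"jaw":{"type":"number"}},"required":["increments"]}

```bash
mkdir -p pics
cat > h.py <<'E'
import numpy as np, cv2
from plant import sensors, optics, finish_job, nets, env
def cam(n):
    m=optics.camera_model(n); K=np.array(m["mtx"],float); R=cv2.Rodrigues(np.array(m["rvec"],float))[0]; t=np.array(m["tvec"],float).ravel()
    return K,R,t
def cloud(n,depth):
    K,R,t=cam(n); v,u=np.mgrid[:depth.shape[0],:depth.shape[1]]
    p=np.stack([(u-K[0,2])/K[0,0]*depth,(v-K[1,2])/K[1,1]*depth,depth],-1)
    return (p-t)@R
def ray_z(n,uv,z):
    K,R,t=cam(n); d=R.T@np.array([(uv[0]-K[0,2])/K[0,0],(uv[1]-K[1,2])/K[1,1],1]); c=-R.T@t
    return c+d*(z-c[2])/d[2]
def proj(n,P):
    K,R,t=cam(n); q=np.atleast_2d(P)@R.T+t; q=q@K.T; return q[:,:2]/q[:,2:]
def save(name,img,s=1):
    cv2.imwrite('pics/'+name,cv2.resize(img[:,:,::-1],None,fx=s,fy=s,interpolation=cv2.INTER_CUBIC))
E
python3 - <<'E'
from h import *
print(env.hold_point_z, sensors.state())
for n in("top","scene"):
    im,d=optics.read_camera(n); save(n+'0.png',im,1.5); np.savez('/tmp/'+n,im=im,d=d)
    K,R,t=cam(n); print(n,-R.T@t,R[2],K[0,0])
    for q in["nut_a_grip","scraper_grip","clip_seat","plate_mid","dicer","clip_rail","bowl","onion","sauce","tub","sponge","radish"]:
        z={"nut_a_grip":.115,"scraper_grip":.014,"clip_seat":.052,"plate_mid":.085}.get(q,0)
        print(q,[(np.round(r["uv"]).astype(int).tolist(),round(r["conf"],2),np.round(ray_z(n,r["uv"],z)[:2],3).tolist()) for r in nets.tip_of(n,q)])
E
```

```text
-0.0187 {'time_s': 0.0, 'joint_positions': array([-1.23569982e+00,  3.08966709e-01,  1.63516922e+00,  7.23493184e-06,
        1.19970586e+00, -6.96995856e-02]), 'joint_velocities': array([-0.00130791,  0.00091465,  0.00094077, -0.00103926, -0.00021398,
        0.00034473]), 'tau': array([-2.23112205e-03, -4.15255988e+01, -2.76665980e+01, -3.02474918e-04,
        1.03195748e-02, -9.26082635e-06]), 'tool_pos': array([ 0.24585466, -0.57373215,  0.23007918]), 'tool_rot': array([-1.11512516e-03,  9.79586987e-01,  2.01017585e-01, -1.45450468e-04]), 'wrist_force': array([0.41527112, 0.02324336, 0.2005387 ]), 'torque': array([ 0.02789559, -0.02211365, -0.02040129]), 'width': 0.08557033523237076}
top [ 0.35491727 -0.09000142  1.28881066] [ 0.15007632 -0.01318609 -0.98858648] 405.6040780420955
nut_a_grip [([146, 225], 0.61, [0.449, 0.204])]
scraper_grip [([287, 217], 0.69, [0.47, -0.212]), ([175, 172], 0.59, [0.621, 0.142]), ([395, 270], 0.55, [0.299, -0.54])]
clip_seat [([347, 193], 0.72, [0.536, -0.397]), ([165, 201], 0.5, [0.524, 0.164]), ([179, 173], 0.34, [0.613, 0.122])]
plate_mid [([165
[... 538 characters left out ...]
.4752537099536
nut_a_grip [([317, 148], 0.44, [0.451, 0.186])]
scraper_grip [([114, 207], 0.79, [0.309, -0.53]), ([217, 207], 0.76, [0.467, -0.215])]
clip_seat [([170, 228], 0.7, [0.521, -0.397])]
plate_mid [([322, 170], 0.87, [0.534, 0.159])]
dicer [([319, 185], 0.71, [0.52, 0.164])]
clip_rail [([172, 243], 0.57, [0.539, -0.402]), ([323, 166], 0.15, [0.434, 0.24])]
bowl [([320, 255], 0.98, [0.792, -0.007]), ([244, 185], 0.15, [0.395, -0.08])]
onion [([244, 182], 0.56, [0.38, -0.075])]
sauce [([176, 191], 0.73, [0.313, -0.315])]
tub [([318, 148], 0.72, [0.33, 0.281]), ([128, 252], 0.71, [0.511, -0.537])]
sponge [([332, 139], 0.91, [0.307, 0.366])]
radish [([237, 268], 0.59, [0.719, -0.258])]
```

View pics/top0.png

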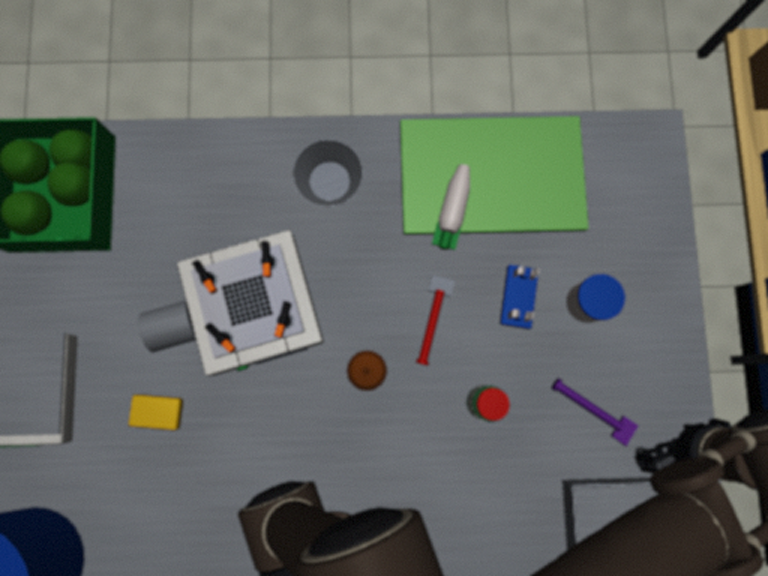

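View pics/scene0.png

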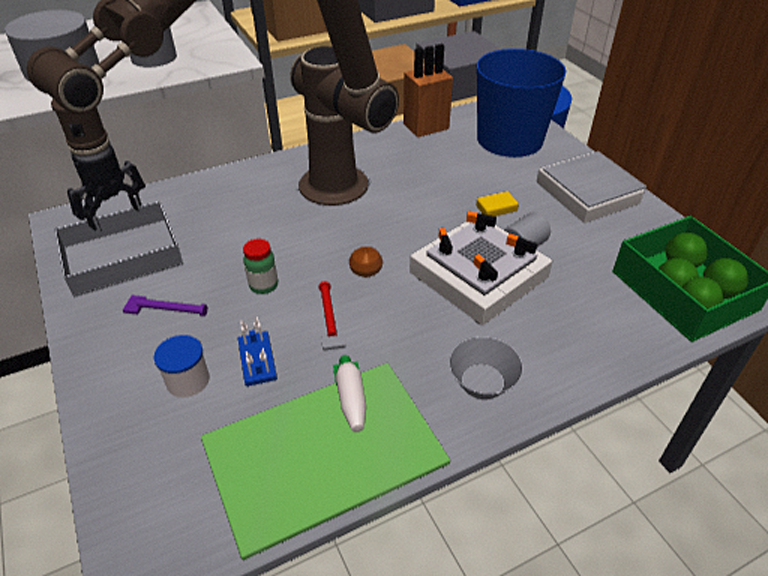

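The top picture shows two scraper-shaped things: a red one at native (287,217) and a purple one at (395,270). The red one fits the description. The rail is at about (347,193), with nuts a(146,225), b(136,184), c(178,173) and d(190,212), orange ends pointing roughly to −x. Next I measure the nuts, rail and scraper from the clouds, with one enlarged crop.

```bash
cat > m.py <<'E'
from h import *
def bars(n,im,d,c0,yaw):
    """per nut: centre and orange heading from cloud + colour"""
    P=cloud(n,d); hsv=cv2.cvtColor(im,cv2.COLOR_RGB2HSV).astype(int)
    c,s=np.cos(yaw),np.sin(yaw); out={}
    for k,(a,b) in dict(a=(-1,1),b=(1,1),c=(1,-1),d=(-1,-1)).items():
        q=np.array(c0)+.062*np.array([c*a-s*b,s*a+c*b])
        near=(np.hypot(P[...,0]-q[0],P[...,1]-q[1])<.05)&(P[...,2]>.108)&(P[...,2]<.14)
        org=near&(hsv[...,0]<20)&(hsv[...,1]>140)&(hsv[...,2]>90)
        X=P[near][:,:2]; O=P[org][:,:2]
        if len(X)<8: out[k]=None; continue
        r=cv2.minAreaRect(X.astype(np.float32)*1000)
        w=np.linalg.svd(X-X.mean(0),full_matrices=False)[2][0]
        if len(O): w=w*np.sign(w@(O.mean(0)-X.mean(0)))
        out[k]=(np.round(np.array(r[0])/1000,4).tolist(),np.round(r[1]).tolist(),round(float(np.degrees(np.arctan2(w[1],w[0]))),1),len(X),len(O),np.round(q,4).tolist())
    return out
E
python3 - <<'E'
from m import *
for n in("top","scene"):
    f=np.load(f'/tmp/{n}.npz'); im,d=f['im'],f['d']; P=cloud(n,d); hsv=cv2.cvtColor(im,cv2.COLOR_RGB2HSV).astype(int)
    # plate/housing: housing top z~.07
    reg=(abs(P[...,0]-.52)<.2)&(abs(P[...,1]-.16)<.2)
    h=reg&(P[...,2]>.06)&(P[...,2]<.1)&(hsv[...,1]<60)&(hsv[...,2]>150)
    r=cv2.minAreaRect(P[h][:,:2].astype(np.float32)*1000); print(n,'housing',r)
    ang=np.radians((r[2]+45)%90-45)
    for k,v in bars(n,im,d,np.array(r[0])/1000,ang).items(): print(k,v)
    table=(abs(P[...,0]-.5)<.3)&(abs(P[...,1])<.65)
    red=table&((hsv[...,0]<8)|(hsv[...,0]>172))&(hsv[...,1]>150)&(hsv[...,2]>80)&(P[...,2]<.04)&(abs(P[...,1]+.21)<.12)
    X=P[red]; print('red',len(X),cv2.minAreaRect(X[:,:2].astype(np.float32)*1000),np.percentile(X[:,2],[5,50,95]).round(3))
    st=(np.hypot(P[...,0]-.54,P[...,1]+.21)<.1)&(P[...,2]>.005)&(P[...,2]<.05)&(hsv[...,1]<110)
    X=P[st]; print('head',len(X),len(X) and X.mean(0).round(3))
    bl=(np.hypot(P[...,0]-.53,P[...,1]+.39)<.1)&(hsv[...,0]>95)&(hsv[...,0]<130)&(hsv[...,1]>150)&(P[...,2]<.035)&(P[...,2]>.008)
    X=P[bl]; print('rail',len(X),cv2.minAreaRect(X[:,:2].astype(np.float32)*1000),np.median(X[:,2]).round(3))
    cl=(np.hypot(P[...,0]-.53,P[...,1]+.39)<.085)&(P[...,2]>.06)&(P[...,2]<.09)
    X=P[cl]; print('clips',len(X),X.mean(0).round(4) if len(X) else 0)
    if n=="top": save('crop1.png',np.hstack([im[140:260,90:220],im[150:270,240:370]]),3)
E
```

```text
top housing ((524.82958984375, 159.51759338378906), (237.01646423339844, 236.0200653076172), 15.195141792297363)
a ([0.4456, 0.205], [70.0, 19.0], -136.6, 147, 42, [0.4487, 0.2031])
b ([0.5661, 0.2361], [71.0, 22.0], -149.4, 150, 43, [0.5684, 0.2356])
c ([0.5983, 0.1154], [20.0, 68.0], -176.8, 144, 39, [0.6009, 0.1159])
d ([0.4797, 0.0843], [24.0, 67.0], 164.7, 142, 39, [0.4812, 0.0834])
red 249 ((467.3404235839844, -210.7152099609375), (19.347087860107422, 155.3337860107422), 74.32325744628906) [0.019 0.023 0.029]
head 298 [ 0.55  -0.225  0.01 ]
rail 609 ((528.80517578125, -401.63916015625), (64.69316101074219, 128.5889129638672), 79.83787536621094) 0.018
clips 96 [ 0.5276 -0.401   0.0701]
scene housing ((527.4703369140625, 146.34280395507812), (253.54637145996094, 423.85894775390625), 19.805992126464844)
a ([0.4464, 0.2032], [69.0, 24.0], -135.2, 141, 44, [0.4481, 0.1837])
b ([0.5657, 0.2364], [70.0, 25.0], -146.5, 149, 46, [0.5648, 0.2257])
c ([0.5981, 0.1139], [73.0, 22.0], -174.9, 140, 37, [0.6068, 0.109])
d ([0.4796, 0.081], [20.0, 70.0], 166.8, 97, 19, [0.4901, 0.067])
red 194 ((467.2722473144531, -209.9477081298828), (22.293922424316406, 164.51010131835938), 74.90801239013672) [0.018 0.025 0.028]
head 255 [ 0.55 -0.22  0.01]
rail 521 ((528.58056640625, -401.6523132324219), (64.13116455078125, 130.4525909423828), 79.35369110107422) 0.019
clips 97 [ 0.5294 -0.4009  0.0695]
```

View pics/crop1.png

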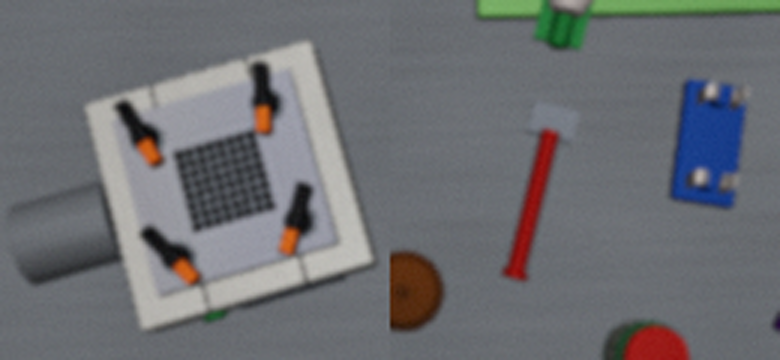

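The crop confirms the red scraper, with its head towards +x, and the four nuts with orange ends near −x. Estimated poses:

| Item | Position (m) | Heading (deg) |
|---|---|---|
| nut a | .446, .204 | −136 |
| nut b | .566, .236 | −148 |
| nut c | .598, .115 | −176 |
| nut d | .480, .083 | 166 |

I start with d, since it needs the least rewinding, then b, a and c.

>>> step_arm(
  increments=[
    [[0.474,-0.512,0.03],-2.485],
    [[0.474,-0.512,0.03],-2.485],
    [[0.474,-0.512,0.03],-2.485],
    [[0.474,-0.512,0.03],-2.485],
    [[0.474,-0.512,0.03],-2.485],
    [[0.474,-0.512,0.03],-2.485],
    [[0.474,-0.512,0.03],-2.485],
    [[0.474,-0.512,0.03],-2.485],
    [[0.474,-0.512,0.03],-2.485],
    [[0.474,-0.512,0.03],-2.485],
    [[0.474,-0.512,0.03],-2.485],
    [[0.474,-0.512,0.03],-2.485],
  ],
  jaw=0.5,
)

```text
time_s: 2.3
tool_pos: [0.4141, -0.102, 0.2102]
tool_rot: [0.001, 0.577, 0.817, 0.0]
wrist_force: [0.9, 0.6, -0.0]
width: 0.0428
```

```bash
cat > go.py <<'E'
import sys
from h import *
T=dict(a=(.446,.204,-136),b=(.566,.236,-148),c=(.598,.1148,-176),d=(.4797,.083,165.6))
def rel(x,y,z,psi):
    s=sensors.state(); p=np.array(s["tool_pos"]); w,a,b,c=s["tool_rot"]
    ps=np.arctan2(2*(a*b+w*c),w*w+a*a-b*b-c*c); d=np.array([x,y,z])-p
    R=np.array([[np.cos(ps),np.sin(ps),0],[np.sin(ps),-np.cos(ps),0],[0,0,-1]])
    dpsi=np.radians(psi)-ps
    print('t',round(s["time_s"],2),'pos',p.round(4),'psi',np.degrees(ps).round(1),'tilt',np.degrees(np.arccos(min(1,w*w*-1+a*a+b*b-c*c))).round(2),'j6',round(s["joint_positions"][5],2),'F',np.round(s["wrist_force"],1),'w',round(s["width"],4))
    print('shift',(R@d).round(4),'turn(short)',round(float(-(np.arctan2(np.sin(dpsi),np.cos(dpsi)))),3))
if __name__=="__main__": rel(*map(float,sys.argv[1:5]))
E
python3 go.py .4797 .083 .16 165.6
```

```text
t 2.3 pos [ 0.4141 -0.102   0.2102] psi 109.5 tilt 0.09 j6 -0.68 F [ 0.9  0.6 -0. ] w 0.0428
shift [0.1526 0.1235 0.0502] turn(short) -0.98
```

>>> step_arm(
  increments=[
    [[0.1526,0.1235,0.05],-0.98],
    [[0.1526,0.1235,0.05],-0.98],
    [[0.1526,0.1235,0.05],-0.98],
    [[0.1526,0.1235,0.05],-0.98],
    [[0.1526,0.1235,0.05],-0.98],
    [[0.1526,0.1235,0.05],-0.98],
    [[0.1526,0.1235,0.05],-0.98],
    [[0.1526,0.1235,0.05],-0.98],
    [[0.1526,0.1235,0.05],-0.98],
    [[0.1526,0.1235,0.05],-0.98],
    [[0.1526,0.1235,0.05],-0.98],
  ],
)

```text
time_s: 3.22
tool_pos: [0.4804, 0.0806, 0.1599]
tool_rot: [0.0, 0.129, 0.992, 0.0]
wrist_force: [-0.5, 0.6, -0.3]
width: 0.0429
```

```bash
python3 go.py .4797 .083 .107 165.6
python3 - <<'E'
from m import *
im,d=optics.read_camera("scene"); save('s1.png',im[90:230,240:400],4)
E
```

```text
t 3.22 pos [0.4804 0.0806 0.1599] psi 165.1 tilt 0.01 j6 -1.23 F [-0.5  0.6 -0.3] w 0.0429
shift [0.0013 0.0021 0.0529] turn(short) -0.008
```

View pics/s1.png

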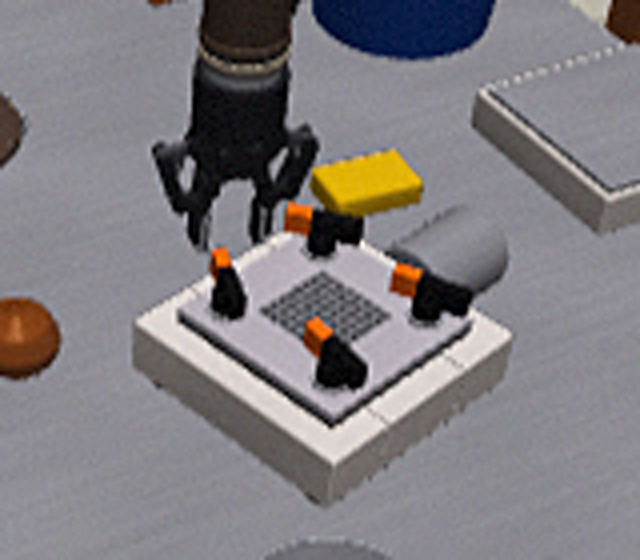

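The jaws stand over nut d's bar (crop pixel (228,285)), one finger on each side. Next: descend and close.

>>> step_arm(
  increments=[
    [[0.0,0.001,0.03],0],
    [[0.0,0.001,0.052],0],
    [[0.0,0.001,0.052],0],
    [[0.0,0.001,0.052],0],
  ],
)

```text
time_s: 3.6
tool_pos: [0.4793, 0.0814, 0.1069]
tool_rot: [-0.002, 0.129, 0.992, -0.0]
wrist_force: [0.3, 0.5, 0.2]
width: 0.0426
```

>>> step_arm(
  increments=[
    [[0,0,0],0],
    [[0,0,0],0],
    [[0,0,0],0],
    [[0,0,0],0],
    [[0,0,0],0],
  ],
  jaw=1.0,
)

```text
time_s: 4.02
tool_pos: [0.4824, 0.0825, 0.1095]
tool_rot: [0.002, 0.128, 0.992, 0.001]
wrist_force: [1.1, 3.2, 5.1]
width: 0.0127
```

```bash
python3 go.py .4797 .083 .107 165.6
```

```text
t 4.02 pos [0.4824 0.0825 0.1095] psi 165.2 tilt 0.25 j6 -1.23 F [1.1 3.2 5.1] w 0.0127
shift [ 0.0027 -0.0002  0.0025] turn(short) -0.006
```

>>> step_arm(
  increments=[
    [[0,0,0.0002],0.12],
    [[0,0,0.0004],0.245],
    [[0,0,0.0006],0.37],
    [[0,0,0.0008],0.495],
    [[0,0,0.001],0.62],
    [[0,0,0.0012],0.745],
    [[0,0,0.0014],0.87],
    [[0,0,0.0016],0.99],
    [[0,0,0.0018],1.115],
    [[0,0,0.002],1.24],
    [[0,0,0.0022],1.365],
    [[0,0,0.0024],1.49],
  ],
)

```text
time_s: 5.02
tool_pos: [0.4802, 0.0816, 0.107]
tool_rot: [-0.0, 0.768, 0.64, -0.001]
wrist_force: [-4.5, 0.8, 12.0]
width: 0.0123
```

```bash
python3 go.py .4797 .083 .102 -15.4
```

```text
t 5.02 pos [0.4802 0.0816 0.107 ] psi 79.6 tilt 0.1 j6 0.26 F [-4.5  0.8 12. ] w 0.0123
shift [ 0.0013 -0.0007  0.005 ] turn(short) 1.658
```

>>> step_arm(
  increments=[
    [[0,0,0.0002],0.125],
    [[0,0,0.0004],0.25],
    [[0,0,0.0006],0.375],
    [[0,0,0.0008],0.5],
    [[0,0,0.001],0.62],
    [[0,0,0.0012],0.745],
    [[0,0,0.0014],0.87],
    [[0,0,0.0016],0.995],
    [[0,0,0.0018],1.12],
    [[0,0,0.002],1.24],
    [[0,0,0.0022],1.365],
    [[0,0,0.0024],1.49],
  ],
)

```text
time_s: 6.02
tool_pos: [0.4791, 0.0836, 0.1046]
tool_rot: [-0.002, 0.999, -0.051, -0.002]
wrist_force: [-6.8, 7.3, 13.6]
width: 0.0121
```

>>> step_arm(
  increments=[
    [[0,0,0.0003],0.11],
    [[0,0,0.0003],0.18],
    [[0,0,0.0003],0.18],
  ],
)

```text
time_s: 6.27
tool_pos: [0.4792, 0.0839, 0.1043]
tool_rot: [-0.002, 0.99, -0.139, -0.002]
wrist_force: [-7.3, 7.4, 13.0]
width: 0.0125
```

```bash
python3 go.py .4797 .083 .102 -15.4
```

```text
t 6.27 pos [0.4792 0.0839 0.1043] psi -16.0 tilt 0.31 j6 1.93 F [-7.3  7.4 13. ] w 0.0125
shift [0.0007 0.0007 0.0023] turn(short) -0.01
```

>>> step_arm(
  increments=[
    [[0,0,0],0],
    [[0,0,0],0],
    [[0,0,0],0],
    [[0,0,-0.03],0],
    [[0,0,-0.06],0],
    [[0,0,-0.06],-2.5],
    [[0,0,-0.06],-2.5],
    [[0,0,-0.06],-2.5],
    [[0,0,-0.06],-2.5],
    [[0,0,-0.06],-2.5],
    [[0,0,-0.06],-2.5],
    [[0,0,-0.06],-2.5],
  ],
  jaw=0.5,
)

```text
time_s: 7.27
tool_pos: [0.4804, 0.081, 0.1622]
tool_rot: [0.0, 0.954, 0.298, -0.0]
wrist_force: [0.8, -0.4, -0.3]
width: 0.0429
```

```bash
python3 go.py .566 .236 .165 -148
```

```text
t 7.27 pos [0.4804 0.081  0.1622] psi 34.7 tilt 0.07 j6 1.04 F [ 0.8 -0.4 -0.3] w 0.0429
shift [ 0.1586 -0.0786 -0.0028] turn(short) -3.094
```

>>> step_arm(
  increments=[
    [[0.159,-0.079,-0.003],-2.9],
    [[0.159,-0.079,-0.003],-2.9],
    [[0.159,-0.079,-0.003],-2.9],
    [[0.159,-0.079,-0.003],-2.9],
    [[0.159,-0.079,-0.003],-2.9],
    [[0.159,-0.079,-0.003],-2.9],
    [[0.159,-0.079,-0.003],-2.9],
    [[0.159,-0.079,-0.003],-2.9],
    [[0.159,-0.079,-0.003],-2.9],
    [[0.159,-0.079,-0.003],-2.9],
    [[0.159,-0.079,-0.003],-2.9],
    [[0.159,-0.079,-0.003],-2.9],
  ],
)

```text
time_s: 8.27
tool_pos: [0.5671, 0.2359, 0.1649]
tool_rot: [-0.0, 0.495, 0.869, -0.001]
wrist_force: [-0.2, 0.4, -0.5]
width: 0.0429
```

```bash
python3 go.py .566 .236 .165 -148
python3 - <<'E'
from m import *
for n in("top","scene"):
    im,d=optics.read_camera(n); print(n,bars(n,im,d,(.5225,.1595),np.radians(15)))
E
```

```text
t 8.27 pos [0.5671 0.2359 0.1649] psi 120.7 tilt 0.09 j6 -0.21 F [-0.2  0.4 -0.5] w 0.0429
shift [ 0.0006 -0.0009 -0.0001] turn(short) -1.594
top {'a': ([0.447, 0.2023], [69.0, 16.0], -137.0, 145, 40, [0.4466, 0.2033]), 'b': ([0.5657, 0.2354], [68.0, 14.0], -152.4, 81, 31, [0.5663, 0.2354]), 'c': ([0.5983, 0.1173], [69.0, 24.0], -176.4, 145, 39, [0.5984, 0.1157]), 'd': ([0.4793, 0.084], [15.0, 70.0], -15.9, 136, 35, [0.4787, 0.0836])}
scene {'a': ([0.4482, 0.2016], [70.0, 28.0], -135.1, 140, 43, [0.4466, 0.2033]), 'b': ([0.5665, 0.2355], [69.0, 21.0], -148.4, 154, 47, [0.5663, 0.2354]), 'c': ([0.5979, 0.115], [73.0, 19.0], -175.1, 141, 38, [0.5984, 0.1157]), 'd': ([0.4808, 0.0833], [14.0, 70.0], -15.5, 83, 36, [0.4787, 0.0836])}
```

Nut d turned by about 181°; the others haven't moved. On to b.

>>> step_arm(
  increments=[
    [[0.0,-0.001,0],-1.6],
    [[0.0,-0.001,0],-1.6],
    [[0.0,-0.001,0],-1.6],
    [[0.0,-0.001,0],-1.6],
    [[0.0,-0.001,0],-1.6],
    [[0.0,-0.001,0],-1.6],
    [[0.0,-0.001,0],-1.6],
    [[0.0,-0.001,0],-1.6],
    [[0.0,-0.001,0],-1.6],
    [[0.0,-0.001,0],-1.6],
    [[0.0,-0.001,0],-1.6],
    [[0.0,-0.001,0],-1.6],
  ],
)

```text
time_s: 9.37
tool_pos: [0.5663, 0.2357, 0.1652]
tool_rot: [-0.0, -0.228, 0.974, -0.0]
wrist_force: [-0.1, 0.1, -0.4]
width: 0.0429
```

>>> step_arm(
  increments=[
    [[0,0,0.01],-0.1],
    [[0,0,0.04],-0.1],
    [[0,0,0.0575],-0.1],
    [[0,0,0.0575],-0.1],
    [[0,0,0.0575],-0.1],
  ],
)

```text
time_s: 9.78
tool_pos: [0.5652, 0.2354, 0.1067]
tool_rot: [-0.002, -0.274, 0.962, -0.0]
wrist_force: [0.1, -0.1, 0.4]
width: 0.0426
```

```bash
python3 go.py .566 .236 .107 -148
```

```text
t 9.78 pos [0.5652 0.2354 0.1067] psi -148.1 tilt 0.21 j6 -1.8 F [ 0.1 -0.1  0.4] w 0.0426
shift [-0.001   0.0001 -0.0003] turn(short) -0.003
```

>>> step_arm(
  increments=[
    [[0,0,0],0],
    [[0,0,0],0],
    [[0,0,0],0],
    [[0,0,0],0],
    [[0,0,0],0],
    [[0,0,0.0002],0.12],
    [[0,0,0.0004],0.245],
    [[0,0,0.0006],0.37],
    [[0,0,0.0008],0.495],
    [[0,0,0.001],0.62],
    [[0,0,0.0012],0.745],
    [[0,0,0.0014],0.87],
  ],
  jaw=1.0,
)

```text
time_s: 10.78
tool_pos: [0.5682, 0.2359, 0.1087]
tool_rot: [0.002, 0.158, 0.987, 0.0]
wrist_force: [0.4, -2.6, 4.3]
width: 0.0125
```

>>> step_arm(
  increments=[
    [[0,0,0.0002],0.125],
    [[0,0,0.0004],0.25],
    [[0,0,0.0006],0.375],
    [[0,0,0.0008],0.5],
    [[0,0,0.001],0.62],
    [[0,0,0.0012],0.745],
    [[0,0,0.0014],0.87],
    [[0,0,0.0016],0.995],
    [[0,0,0.0018],1.12],
    [[0,0,0.002],1.24],
    [[0,0,0.0022],1.365],
    [[0,0,0.0024],1.49],
  ],
)

```text
time_s: 11.78
tool_pos: [0.5676, 0.2354, 0.1063]
tool_rot: [0.001, 0.785, 0.619, 0.0]
wrist_force: [0.4, -3.6, 6.4]
width: 0.0126
```

```bash
python3 go.py .566 .236 .103 31.5
```

```text
t 11.78 pos [0.5676 0.2354 0.1063] psi 76.5 tilt 0.16 j6 0.56 F [ 0.4 -3.6  6.4] w 0.0126
shift [ 0.0003 -0.0017  0.0033] turn(short) 0.785
```

Finish the turn, then open and lift.

>>> step_arm(
  increments=[
    [[0,0,0.0002],0.125],
    [[0,0,0.0004],0.25],
    [[0,0,0.0006],0.375],
    [[0,0,0.0008],0.5],
    [[0,0,0.001],0.62],
    [[0,0,0.0012],0.74],
    [[0,0,0.0012],0.795],
    [[0,0,0.0012],0.795],
    [[0,0,0.0012],0.795],
  ],
)

```text
time_s: 12.53
tool_pos: [0.5671, 0.2356, 0.105]
tool_rot: [0.001, 0.963, 0.269, 0.001]
wrist_force: [-0.9, -2.4, 6.6]
width: 0.0125
```

>>> step_arm(
  increments=[
    [[0,0,0],0],
    [[0,0,0],0],
    [[0,0,0],0],
    [[0,0,-0.03],0],
    [[0,0,-0.06],0],
    [[0,0,-0.06],-2.5],
    [[0,0,-0.06],-2.5],
    [[0,0,-0.06],-2.5],
    [[0,0,-0.06],-2.5],
    [[0,0,-0.06],-2.5],
    [[0,0,-0.06],-2.5],
    [[0,0,-0.06],-2.5],
  ],
  jaw=0.5,
)

```text
time_s: 13.53
tool_pos: [0.5659, 0.2363, 0.1626]
tool_rot: [-0.0, 0.756, 0.654, -0.0]
wrist_force: [-0.0, -0.2, -0.5]
width: 0.0427
```

```bash
python3 go.py .447 .203 .165 -136
```

```text
t 13.53 pos [0.5659 0.2363 0.1626] psi 81.7 tilt 0.06 j6 0.47 F [-0.  -0.2 -0.5] w 0.0427
shift [-0.0501 -0.1129 -0.0024] turn(short) -2.483
```

>>> step_arm(
  increments=[
    [[-0.05,-0.113,-0.002],-2.483],
    [[-0.05,-0.113,-0.002],-2.483],
    [[-0.05,-0.113,-0.002],-2.483],
    [[-0.05,-0.113,-0.002],-2.483],
    [[-0.05,-0.113,-0.002],-2.483],
    [[-0.05,-0.113,-0.002],-2.483],
    [[-0.05,-0.113,-0.002],-2.483],
    [[-0.05,-0.113,-0.002],-2.483],
    [[-0.05,-0.113,-0.002],-2.483],
    [[-0.05,-0.113,-0.002],-2.483],
    [[-0.05,-0.113,-0.002],-2.483],
    [[-0.05,-0.113,-0.002],-2.483],
  ],
)

```text
time_s: 14.53
tool_pos: [0.4467, 0.2039, 0.1648]
tool_rot: [-0.0, 0.108, 0.994, 0.0]
wrist_force: [-0.6, -0.1, -0.7]
width: 0.0425
```

```bash
python3 go.py .447 .203 .165 -136
python3 - <<'E'
from m import *
for n in("top","scene"):
    im,d=optics.read_camera(n); print(n,bars(n,im,d,(.5225,.1595),np.radians(15)))
E
```

```text
t 14.53 pos [0.4467 0.2039 0.1648] psi 167.7 tilt 0.04 j6 -1.02 F [-0.6 -0.1 -0.7] w 0.0425
shift [-0.0004 -0.0008 -0.0002] turn(short) -0.983
top {'a': ([0.428, 0.1867], [20.0, 12.0], -114.4, 28, 13, [0.4466, 0.2033]), 'b': ([0.5662, 0.236], [70.0, 14.0], 31.0, 133, 33, [0.5663, 0.2354]), 'c': ([0.5985, 0.1172], [24.0, 70.0], -177.0, 141, 39, [0.5984, 0.1157]), 'd': ([0.4792, 0.0839], [15.0, 69.0], -16.2, 136, 36, [0.4787, 0.0836])}
scene {'a': ([0.4483, 0.2014], [70.0, 22.0], -133.3, 144, 43, [0.4466, 0.2033]), 'b': ([0.5668, 0.2357], [69.0, 22.0], 30.5, 130, 45, [0.5663, 0.2354]), 'c': ([0.5994, 0.1148], [70.0, 19.0], -175.0, 134, 36, [0.5984, 0.1157]), 'd': ([0.4793, 0.0836], [14.0, 70.0], -15.7, 79, 31, [0.4787, 0.0836])}
```

b is done, turned about 179°. Now a.

>>> step_arm(
  increments=[
    [[0,-0.0005,0],-0.983],
    [[0,-0.0005,0],-0.983],
    [[0,-0.0005,0],-0.983],
    [[0,-0.0005,0],-0.983],
    [[0,-0.0005,0],-0.983],
    [[0,-0.0005,0],-0.983],
    [[0,-0.0005,0],-0.983],
    [[0,-0.0005,0],-0.983],
    [[0,-0.0005,0.03],-0.983],
    [[0,-0.0005,0.057],-0.983],
    [[0,-0.0005,0.057],-0.983],
    [[0,-0.0005,0.057],-0.983],
  ],
)

```text
time_s: 15.63
tool_pos: [0.4452, 0.2027, 0.1067]
tool_rot: [-0.002, -0.371, 0.929, 0.0]
wrist_force: [0.7, -0.2, -0.0]
width: 0.0427
```

```bash
python3 go.py .447 .203 .107 -136
```

```text
t 15.63 pos [0.4452 0.2027 0.1067] psi -136.5 tilt 0.28 j6 -1.99 F [ 0.7 -0.2 -0. ] w 0.0427
shift [-0.0015 -0.001  -0.0003] turn(short) -0.009
```

>>> step_arm(
  increments=[
    [[0,0,0],0],
    [[0,0,0],0],
    [[0,0,0],0],
    [[0,0,0],0],
    [[0,0,0],0],
    [[0,0,0.0002],0.12],
    [[0,0,0.0004],0.245],
    [[0,0,0.0006],0.37],
    [[0,0,0.0008],0.495],
    [[0,0,0.001],0.62],
    [[0,0,0.0012],0.745],
    [[0,0,0.0014],0.87],
  ],
  jaw=1.0,
)

```text
time_s: 16.63
tool_pos: [0.4488, 0.2032, 0.1085]
tool_rot: [0.002, 0.057, 0.998, -0.0]
wrist_force: [1.4, -1.6, 6.1]
width: 0.0126
```

>>> step_arm(
  increments=[
    [[0,0,0.0002],0.125],
    [[0,0,0.0004],0.25],
    [[0,0,0.0006],0.375],
    [[0,0,0.0008],0.5],
    [[0,0,0.001],0.62],
    [[0,0,0.0012],0.745],
    [[0,0,0.0014],0.87],
    [[0,0,0.0016],0.995],
    [[0,0,0.0018],1.12],
    [[0,0,0.002],1.24],
    [[0,0,0.0022],1.365],
    [[0,0,0.0024],1.49],
  ],
)

```text
time_s: 17.63
tool_pos: [0.448, 0.2025, 0.106]
tool_rot: [0.001, 0.719, 0.695, -0.0]
wrist_force: [-1.5, -3.9, 7.8]
width: 0.0129
```

```bash
python3 go.py .447 .203 .103 44
```

```text
t 17.63 pos [0.448  0.2025 0.106 ] psi 88.1 tilt 0.13 j6 0.37 F [-1.5 -3.9  7.8] w 0.0129
shift [ 0.0004 -0.001   0.003 ] turn(short) 0.77
```

>>> step_arm(
  increments=[
    [[0,0,0.0002],0.125],
    [[0,0,0.0004],0.25],
    [[0,0,0.0006],0.375],
    [[0,0,0.0008],0.5],
    [[0,0,0.001],0.62],
    [[0,0,0.0012],0.74],
    [[0,0,0.0012],0.79],
    [[0,0,0.0012],0.79],
    [[0,0,0.0012],0.79],
  ],
)

```text
time_s: 18.38
tool_pos: [0.4474, 0.2027, 0.1048]
tool_rot: [0.001, 0.93, 0.367, -0.0]
wrist_force: [-2.0, -3.2, 9.1]
width: 0.0127
```

>>> step_arm(
  increments=[
    [[0,0,0],0],
    [[0,0,0],0],
    [[0,0,0],0],
    [[0,0,-0.03],0],
    [[0,0,-0.06],0],
    [[0,0,-0.06],-2.3],
    [[0,0,-0.06],-2.3],
    [[0,0,-0.06],-2.3],
    [[0,0,-0.06],-2.3],
    [[0,0,-0.06],-2.3],
    [[0,0,-0.06],-2.3],
    [[0,0,-0.06],-2.3],
  ],
  jaw=0.5,
)

```text
time_s: 19.38
tool_pos: [0.4467, 0.2033, 0.1628]
tool_rot: [-0.0, 0.684, 0.729, -0.0]
wrist_force: [-0.1, 0.6, 0.9]
width: 0.0426
```

```bash
python3 go.py .5985 .1155 .165 -176
```

```text
t 19.38 pos [0.4467 0.2033 0.1628] psi 93.6 tilt 0.04 j6 0.27 F [-0.1  0.6  0.9] w 0.0426
shift [-0.0972  0.1459 -0.0022] turn(short) -1.577
```

>>> step_arm(
  increments=[
    [[-0.097,0.146,-0.002],-1.577],
    [[-0.097,0.146,-0.002],-1.577],
    [[-0.097,0.146,-0.002],-1.577],
    [[-0.097,0.146,-0.002],-1.577],
    [[-0.097,0.146,-0.002],-1.577],
    [[-0.097,0.146,-0.002],-1.577],
    [[-0.097,0.146,-0.002],-1.577],
    [[-0.097,0.146,-0.002],-1.577],
    [[-0.097,0.146,-0.002],-1.577],
    [[-0.097,0.146,-0.002],-1.577],
    [[-0.097,0.146,-0.002],-1.577],
    [[-0.097,0.146,-0.002],-1.577],
  ],
)

```text
time_s: 20.38
tool_pos: [0.598, 0.1148, 0.1645]
tool_rot: [-0.001, 0.005, 1.0, 0.0]
wrist_force: [0.2, 0.0, 0.2]
width: 0.0424
```

```bash
python3 go.py .5985 .1155 .107 -176
python3 - <<'E'
from m import *
for n in("top","scene"):
    im,d=optics.read_camera(n); print(n,bars(n,im,d,(.5225,.1595),np.radians(15)))
E
```

```text
t 20.38 pos [0.598  0.1148 0.1645] psi 179.4 tilt 0.06 j6 -1.44 F [0.2 0.  0.2] w 0.0424
shift [-0.0005  0.0007  0.0575] turn(short) -0.08
top {'a': None, 'b': ([0.5876, 0.2484], [19.0, 14.0], -130.8, 35, 28, [0.5663, 0.2354]), 'c': ([0.584, 0.1129], [13.0, 41.0], 177.2, 60, 38, [0.5984, 0.1157]), 'd': ([0.4793, 0.0844], [15.0, 69.0], -16.3, 135, 36, [0.4787, 0.0836])}
scene {'a': ([0.4476, 0.1999], [69.0, 17.0], 42.7, 11, 0, [0.4466, 0.2033]), 'b': ([0.5658, 0.2372], [68.0, 22.0], 31.8, 129, 45, [0.5663, 0.2354]), 'c': ([0.5993, 0.1149], [72.0, 21.0], -175.5, 133, 36, [0.5984, 0.1157]), 'd': ([0.4793, 0.0831], [15.0, 73.0], -15.3, 82, 35, [0.4787, 0.0836])}
```

>>> step_arm(
  increments=[
    [[0,0,0.0],-0.08],
    [[0,0,0.03],-0.08],
    [[0,0,0.057],-0.08],
    [[0,0,0.057],-0.08],
    [[0,0,0.057],-0.08],
  ],
)

```text
time_s: 20.9
tool_pos: [0.5962, 0.1145, 0.1062]
tool_rot: [-0.003, -0.031, 1.0, -0.0]
wrist_force: [-0.4, 0.0, -0.4]
width: 0.0427
```

>>> step_arm(
  increments=[
    [[0,0,0],0],
    [[0,0,0],0],
    [[0,0,0],0],
    [[0,0,0],0],
    [[0,0,0],0],
    [[0,0,0.0002],0.12],
    [[0,0,0.0004],0.245],
    [[0,0,0.0006],0.37],
    [[0,0,0.0008],0.495],
    [[0,0,0.001],0.62],
    [[0,0,0.0012],0.745],
    [[0,0,0.0014],0.87],
  ],
  jaw=1.0,
)

```text
time_s: 21.9
tool_pos: [0.5998, 0.1159, 0.1089]
tool_rot: [0.001, 0.395, 0.919, 0.002]
wrist_force: [-0.6, 4.2, 6.2]
width: 0.0127
```

>>> step_arm(
  increments=[
    [[0,0,0.0002],0.125],
    [[0,0,0.0004],0.25],
    [[0,0,0.0006],0.375],
    [[0,0,0.0008],0.5],
    [[0,0,0.001],0.62],
    [[0,0,0.0012],0.745],
    [[0,0,0.0014],0.87],
    [[0,0,0.0016],0.995],
    [[0,0,0.0018],1.12],
    [[0,0,0.002],1.24],
    [[0,0,0.0022],1.365],
    [[0,0,0.0024],1.49],
  ],
)

```text
time_s: 22.9
tool_pos: [0.6001, 0.1163, 0.1066]
tool_rot: [-0.0, 0.913, 0.407, 0.002]
wrist_force: [0.5, 3.7, 5.7]
width: 0.0127
```

```bash
python3 go.py .5985 .1155 .103 4
```

```text
t 22.9 pos [0.6001 0.1163 0.1066] psi 48.1 tilt 0.28 j6 0.85 F [0.5 3.7 5.7] w 0.0127
shift [-0.0016 -0.0007  0.0036] turn(short) 0.769
```

>>> step_arm(
  increments=[
    [[0,0,0.0002],0.125],
    [[0,0,0.0004],0.25],
    [[0,0,0.0006],0.375],
    [[0,0,0.0008],0.5],
    [[0,0,0.001],0.62],
    [[0,0,0.0012],0.74],
    [[0,0,0.0012],0.785],
    [[0,0,0.0012],0.785],
    [[0,0,0.0012],0.785],
  ],
)

```text
time_s: 23.65
tool_pos: [0.6004, 0.1162, 0.1055]
tool_rot: [-0.001, 1.0, 0.03, 0.002]
wrist_force: [-0.3, 4.5, 5.6]
width: 0.0124
```

>>> step_arm(
  increments=[
    [[0,0,0],0],
    [[0,0,0],0],
    [[0,0,0],0],
    [[0,0,-0.03],0],
    [[0,0,-0.06],0],
    [[0,0,-0.06],0],
  ],
  jaw=0.5,
)

```text
time_s: 24.15
tool_pos: [0.6024, 0.1147, 0.169]
tool_rot: [-0.0, 1.0, 0.03, 0.005]
wrist_force: [1.7, -0.1, 1.7]
width: 0.0426
```

```bash
python3 go.py .4745 -.2124 .15 -15.2
```

```text
t 24.15 pos [0.6024 0.1147 0.169 ] psi 3.5 tilt 0.58 j6 1.63 F [ 1.7 -0.1  1.7] w 0.0426
shift [-0.1474  0.3188  0.019 ] turn(short) 0.326
```

>>> step_arm(
  increments=[
    [[-0.147,0.319,0.019],0.326],
    [[-0.147,0.319,0.019],0.326],
    [[-0.147,0.319,0.019],0.326],
    [[-0.147,0.319,0.019],0.326],
    [[-0.147,0.319,0.019],0.326],
    [[-0.147,0.319,0.019],0.326],
    [[-0.147,0.319,0.019],0.326],
    [[-0.147,0.319,0.019],0.326],
    [[-0.147,0.319,0.019],0.326],
    [[-0.147,0.319,0.019],0.326],
    [[-0.147,0.319,0.019],0.326],
  ],
)

```text
time_s: 25.07
tool_pos: [0.4699, -0.2135, 0.1437]
tool_rot: [-0.0, 0.991, -0.134, -0.001]
wrist_force: [0.1, -0.5, -0.0]
width: 0.0429
```

```bash
python3 go.py .4745 -.2124 .005 -15.2
python3 - <<'E'
from m import *
for n in("top","scene"):
    im,d=optics.read_camera(n); print(n,bars(n,im,d,(.5225,.1595),np.radians(15)))
    P=cloud(n,d); h=cv2.cvtColor(im,cv2.COLOR_RGB2HSV).astype(int)
    pl=(np.hypot(P[...,0]-.5225,P[...,1]-.1595)<.065)&(P[...,2]>.06)&(P[...,2]<.1)&(h[...,2]>120)
    print('plate z',np.median(P[pl][:,2]).round(4))
    save(n+'2.png',im,1.5)
E
```

```text
t 25.07 pos [ 0.4699 -0.2135  0.1437] psi -15.4 tilt 0.06 j6 1.33 F [ 0.1 -0.5 -0. ] w 0.0429
shift [ 0.0041 -0.0022  0.1387] turn(short) -0.003
top {'a': ([0.447, 0.2032], [70.0, 14.0], 43.5, 135, 33, [0.4466, 0.2033]), 'b': ([0.5664, 0.2358], [70.0, 14.0], 31.1, 131, 33, [0.5663, 0.2354]), 'c': ([0.5989, 0.115], [70.0, 19.0], 3.3, 131, 34, [0.5984, 0.1157]), 'd': ([0.4793, 0.084], [14.0, 70.0], -16.1, 136, 36, [0.4787, 0.0836])}
plate z 0.0811
scene {'a': ([0.4468, 0.2034], [69.0, 21.0], 43.7, 117, 38, [0.4466, 0.2033]), 'b': ([0.5663, 0.2365], [69.0, 19.0], 30.6, 125, 42, [0.5663, 0.2354]), 'c': ([0.5985, 0.1173], [72.0, 18.0], 3.2, 118, 39, [0.5984, 0.1157]), 'd': ([0.4808, 0.0833], [14.0, 72.0], -16.0, 82, 38, [0.4787, 0.0836])}
plate z 0.0829
```

View pics/scene2.png

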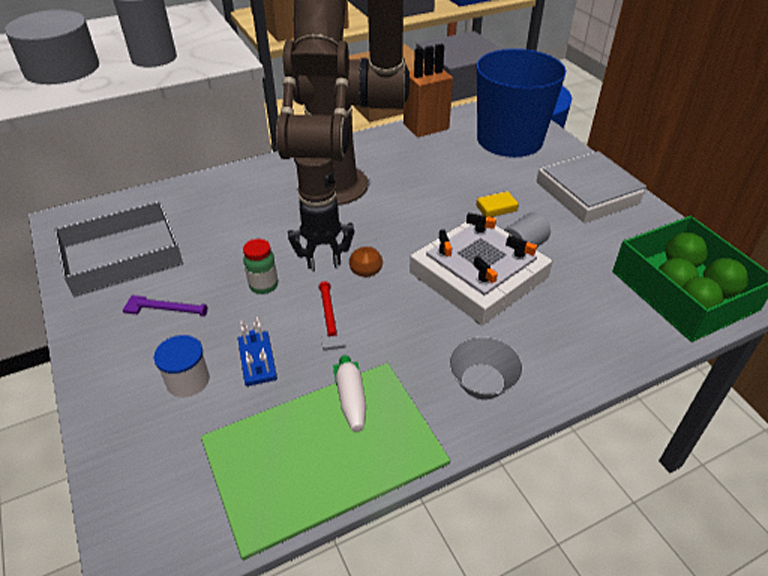

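All four nuts stand about 180° past their start and the red scraper is untouched under the gripper at (328,310). Descend to it.

>>> step_arm(
  increments=[
    [[0.003,-0.001,0.04],0],
    [[0.003,-0.001,0.08],0],
    [[0.003,-0.001,0.11],0],
    [[0.003,-0.001,0.11],0],
    [[0.003,-0.001,0.11],0],
  ],
)

```text
time_s: 25.58
tool_pos: [0.4727, -0.2101, 0.0326]
tool_rot: [-0.001, 0.991, -0.131, -0.002]
wrist_force: [-0.2, -0.3, 0.8]
width: 0.0431
```

```bash
python3 go.py .4745 -.2124 .005 -15.2
python3 - <<'E'
from h import *
for n in("top","scene"):
    f=np.load(f'/tmp/{n}.npz'); im,d=f['im'],f['d']; P=cloud(n,d); h=cv2.cvtColor(im,cv2.COLOR_RGB2HSV).astype(int)
    pl=(np.hypot(P[...,0]-.5225,P[...,1]-.1595)<.065)&(P[...,2]>.06)&(P[...,2]<.1)&(h[...,2]>120)
    print('plate z start',np.median(P[pl][:,2]).round(4))
im,d=optics.read_camera("scene"); save('s3.png',im[130:260,130:280],4)
E
```

```text
t 25.58 pos [ 0.4727 -0.2101  0.0326] psi -15.1 tilt 0.3 j6 1.33 F [-0.2 -0.3  0.8] w 0.0431
shift [0.0023 0.0017 0.0276] turn(short) 0.002
plate z start 0.0856
plate z start 0.0877
```

View pics/s3.png

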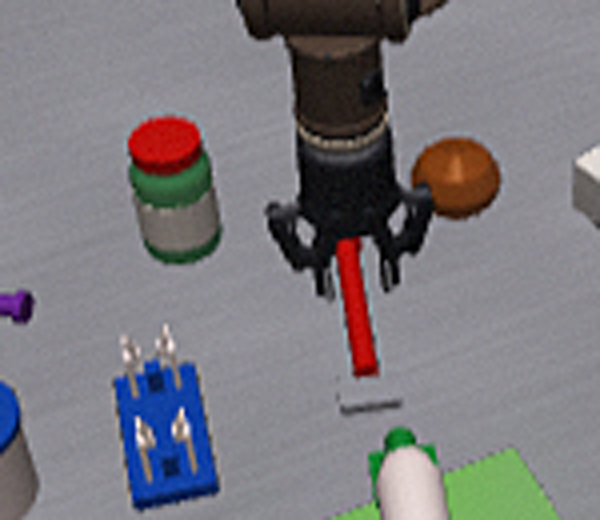

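The plate is down about 4.7 mm. The rod (350,260) lies between the fingers (325,280) and (388,270). Go down, close and lift.

>>> step_arm(
  increments=[
    [[0.001,0.001,0.015],0],
    [[0.001,0.001,0.027],0],
    [[0.001,0.001,0.027],0],
    [[0.001,0.001,0.027],0],
  ],
)

```text
time_s: 25.97
tool_pos: [0.4752, -0.2136, 0.008]
tool_rot: [0.0, 0.991, -0.132, 0.0]
wrist_force: [-1.0, -0.1, 0.3]
width: 0.043
```

>>> step_arm(
  increments=[
    [[0,0,0],0],
    [[0,0,0],0],
    [[0,0,0],0],
    [[0,0,0],0],
    [[0,0,0],0],
  ],
  jaw=1.0,
)

```text
time_s: 26.38
tool_pos: [0.4757, -0.2142, 0.0086]
tool_rot: [0.0, 0.991, -0.132, 0.001]
wrist_force: [-1.2, -0.1, 6.2]
width: 0.0176
```

>>> step_arm(
  increments=[
    [[0,0,-0.03],0],
    [[0,0,-0.07],0],
    [[0,0,-0.11],0],
    [[0,0,-0.13],0],
    [[0,0,-0.13],0],
    [[0,0,-0.13],0],
  ],
)

```text
time_s: 26.88
tool_pos: [0.4756, -0.2141, 0.1387]
tool_rot: [0.001, 0.991, -0.132, 0.002]
wrist_force: [0.5, 1.1, -2.3]
width: 0.0176
```

```bash
python3 go.py .5287 -.4015 .135 -10.3
python3 - <<'E'
from h import *
for n in("top","scene"):
    im,d=optics.read_camera(n); P=cloud(n,d); hsv=cv2.cvtColor(im,cv2.COLOR_RGB2HSV).astype(int)
    red=((hsv[...,0]<8)|(hsv[...,0]>172))&(hsv[...,1]>150)&(hsv[...,2]>60)&(P[...,2]>.05)&(np.hypot(P[...,0]-.47,P[...,1]+.21)<.12)
    X=P[red]; print(n,len(X))
    if len(X)>5:
        v=np.linalg.svd(X-X.mean(0),full_matrices=False)[2][0]; v*=np.sign(v[0]); t=(X-X.mean(0))@v
        print('dir',v.round(3),'ends',(X.mean(0)+v*t.min()).round(4),(X.mean(0)+v*t.max()).round(4))
    if n=="scene": save('s4.png',im[100:250,120:290],4)
E
```

```text
t 26.88 pos [ 0.4756 -0.2141  0.1387] psi -15.2 tilt 0.2 j6 1.33 F [ 0.5  1.1 -2.3] w 0.0176
shift [0.1004 0.1669 0.0037] turn(short) -0.086
top 78
dir [ 0.046 -0.092 -0.995] ends [ 0.417  -0.1643  0.5679] [ 0.4365 -0.2031  0.1482]
scene 166
dir [ 0.958 -0.285 -0.035] ends [ 0.4107 -0.1936  0.1548] [ 0.5421 -0.2327  0.15  ]
```

View pics/s4.png

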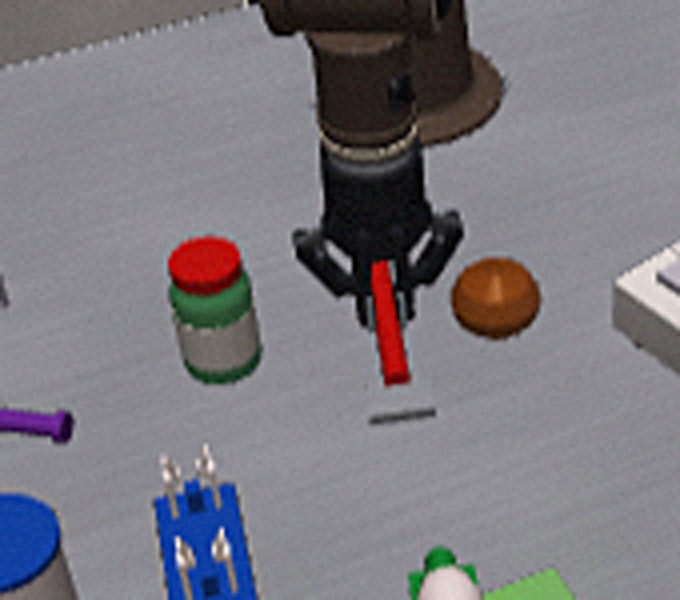

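>>> step_arm(
  increments=[
    [[0.1,0.167,0.0],-0.084],
    [[0.1,0.167,0.0],-0.084],
    [[0.1,0.167,0.0],-0.084],
    [[0.1,0.167,0.0],-0.084],
    [[0.1,0.167,0.0],-0.084],
    [[0.1,0.167,0.0],-0.084],
    [[0.1,0.167,0.02],-0.084],
    [[0.1,0.167,0.02],-0.084],
    [[0.1,0.167,0.02],-0.084],
  ],
)

```text
time_s: 27.73
tool_pos: [0.5246, -0.3982, 0.1128]
tool_rot: [-0.003, 0.996, -0.091, -0.004]
wrist_force: [-0.4, 1.2, -1.0]
width: 0.0176
```

```bash
python3 go.py .5287 -.4015 .118 -10.4
python3 - <<'E'
from h import *
for n in("top","scene"):
    im,d=optics.read_camera(n); P=cloud(n,d); hsv=cv2.cvtColor(im,cv2.COLOR_RGB2HSV).astype(int)
    red=((hsv[...,0]<8)|(hsv[...,0]>172))&(hsv[...,1]>150)&(hsv[...,2]>60)&(P[...,2]>.09)&(P[...,2]<.16)&(np.hypot(P[...,0]-.53,P[...,1]+.4)<.11)
    X=P[red]; print(n,len(X))
    if len(X)>5:
        v=np.linalg.svd(X-X.mean(0),full_matrices=False)[2][0]; v*=np.sign(v[0]); t=(X-X.mean(0))@v
        print('dir',v.round(3),'ends',(X.mean(0)+v*t.min()).round(4),(X.mean(0)+v*t.max()).round(4))
    if n=="scene": save('s5.png',im[160:270,100:250],4)
E
```

```text
t 27.73 pos [ 0.5246 -0.3982  0.1128] psi -10.4 tilt 0.54 j6 1.04 F [-0.4  1.2 -1. ] w 0.0176
shift [ 0.0047  0.0025 -0.0052] turn(short) 0.0
top 22
dir [ 0.845 -0.509  0.165] ends [ 0.5756 -0.4003  0.1256] [ 0.5931 -0.4108  0.129 ]
scene 201
dir [ 0.983 -0.183 -0.033] ends [ 0.4729 -0.3884  0.1313] [ 0.597  -0.4115  0.1271]
```

View pics/s5.png

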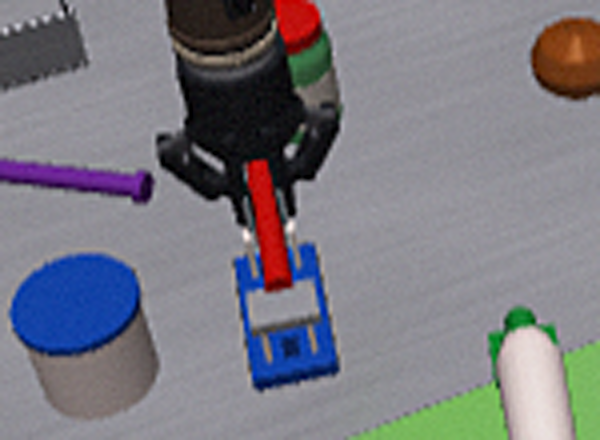

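>>> step_arm(
  increments=[
    [[0.0,0.0,0.012],0],
    [[0.0,0.0,0.024],0],
    [[0.0,0.0,0.03],0],
    [[0.0,0.0,0.03],0],
    [[0.0,0.0,0.03],0],
  ],
)

```text
time_s: 28.25
tool_pos: [0.5268, -0.4003, 0.086]
tool_rot: [-0.001, 0.996, -0.09, -0.001]
wrist_force: [0.7, -0.9, -2.0]
width: 0.0175
```

```bash
python3 go.py .5287 -.4015 .046 -10.4
python3 - <<'E'
from h import *
for n in("top","scene"):
    im,d=optics.read_camera(n); P=cloud(n,d); hsv=cv2.cvtColor(im,cv2.COLOR_RGB2HSV).astype(int)
    red=((hsv[...,0]<8)|(hsv[...,0]>172))&(hsv[...,1]>150)&(hsv[...,2]>60)&(P[...,2]>.06)&(P[...,2]<.13)&(np.hypot(P[...,0]-.53,P[...,1]+.4)<.11)
    X=P[red]; print(n,len(X))
    if len(X)>5:
        v=np.linalg.svd(X-X.mean(0),full_matrices=False)[2][0]; v*=np.sign(v[0]); t=(X-X.mean(0))@v
        print('dir',v.round(3),'ends',(X.mean(0)+v*t.min()).round(4),(X.mean(0)+v*t.max()).round(4))
print(proj("scene",[[.5287+.045*.984,-.4015-.045*.18,.07],[.5287-.045*.984,-.4015+.045*.18,.07]]))
E
```

```text
t 28.25 pos [ 0.5268 -0.4003  0.086 ] psi -10.4 tilt 0.13 j6 1.04 F [ 0.7 -0.9 -2. ] w 0.0175
shift [0.0021 0.0009 0.04  ] turn(short) 0.0
top 19
dir [ 0.916 -0.402  0.002] ends [ 0.5778 -0.4029  0.1006] [ 0.5957 -0.4107  0.1006]
scene 193
dir [ 0.983 -0.179 -0.032] ends [ 0.4724 -0.39    0.104 ] [ 0.5979 -0.4129  0.0999]
[[170.12663696 237.04194712]
 [166.28642267 216.02274896]]
```

>>> step_arm(
  increments=[
    [[0.002,0.001,0.01],0],
    [[0.002,0.001,0.018],0],
    [[0.002,0.001,0.024],0],
    [[0.002,0.001,0.028],0],
    [[0.002,0.001,0.032],0],
    [[0.002,0.001,0.036],0],
    [[0.002,0.001,0.04],0],
    [[0.002,0.001,0.042],0],
    [[0.002,0.001,0.042],0],
  ],
)

```text
time_s: 29.1
tool_pos: [0.5293, -0.4025, 0.0466]
tool_rot: [-0.0, 0.996, -0.091, -0.0]
wrist_force: [-2.4, 2.0, 9.7]
width: 0.0175
```

```bash
cat > rod.py <<'E'
from h import *
for n in("top","scene"):
    im,d=optics.read_camera(n); P=cloud(n,d); hsv=cv2.cvtColor(im,cv2.COLOR_RGB2HSV).astype(int)
    red=((hsv[...,0]<8)|(hsv[...,0]>172))&(hsv[...,1]>150)&(hsv[...,2]>60)&(P[...,2]>.03)&(P[...,2]<.13)&(np.hypot(P[...,0]-.53,P[...,1]+.4)<.11)
    X=P[red]; print(n,len(X))
    if len(X)>5:
        v=np.linalg.svd(X-X.mean(0),full_matrices=False)[2][0]; v*=np.sign(v[0]); t=(X-X.mean(0))@v
        print('dir',v.round(3),'ends',(X.mean(0)+v*t.min()).round(4),(X.mean(0)+v*t.max()).round(4))
        for s in np.arange(-.08,.081,.02):
            m=abs((X-[.5287,-.4015,0])@np.array([.9836,-.1805,0])-s)<.008
            if m.sum()>3: print('  x',round(s,2),'top z',np.percentile(X[m][:,2],90).round(4),'side',np.median((X[m]-[.5287,-.4015,0])@np.array([.1805,.9836,0])).round(4))
E
python3 go.py .5287 -.4015 .046 -10.4; python3 rod.py
```

```text
t 29.1 pos [ 0.5293 -0.4025  0.0466] psi -10.4 tilt 0.03 j6 1.04 F [-2.4  2.   9.7] w 0.0175
shift [-0.0008 -0.0009  0.0006] turn(short) 0.0
top 10
dir [ 0.942 -0.088  0.323] ends [ 0.5854 -0.408   0.0594] [ 0.5971 -0.4091  0.0635]
  x 0.06 top z 0.0629 side 0.0044
scene 176
dir [ 0.983 -0.18  -0.022] ends [ 0.481  -0.3928  0.0628] [ 0.6003 -0.4147  0.0601]
  x -0.04 top z 0.0642 side -0.0002
  x -0.02 top z 0.0648 side -0.0007
  x 0.0 top z 0.0642 side 0.0002
  x 0.02 top z 0.0648 side -0.0011
  x 0.04 top z 0.0651 side 0.0004
  x 0.06 top z 0.0648 side 0.0016
```

>>> step_arm(
  increments=[
    [[0,0,0.0015],0],
    [[0,0,0.003],0],
    [[0,0,0.003],0],
    [[0,0,0.003],0],
  ],
)

```text
time_s: 29.53
tool_pos: [0.5294, -0.4026, 0.0464]
tool_rot: [-0.0, 0.996, -0.091, -0.0]
wrist_force: [-6.3, 4.5, 21.3]
width: 0.0176
```

```bash
python3 go.py .5287 -.4015 .046 -10.4; python3 rod.py | grep x
```

```text
t 29.53 pos [ 0.5294 -0.4026  0.0464] psi -10.4 tilt 0.06 j6 1.04 F [-6.3  4.5 21.3] w 0.0176
shift [-0.0009 -0.0009  0.0004] turn(short) 0.0
  x 0.06 top z 0.0621 side 0.0035
  x -0.04 top z 0.0654 side -0.0009
  x -0.02 top z 0.0657 side -0.0014
  x 0.0 top z 0.065 side -0.0011
  x 0.02 top z 0.064 side -0.0005
  x 0.04 top z 0.0655 side -0.0005
  x 0.06 top z 0.0647 side -0.0007
```

Pressed at 21 N with no further sinking, and the axis is near 52 mm, so it is seated. Release, lift and check.

>>> step_arm(
  increments=[
    [[0,0,-0.003],0],
    [[0,0,-0.003],0],
  ],
)

```text
time_s: 29.8
tool_pos: [0.5294, -0.4026, 0.0465]
tool_rot: [0.0, 0.996, -0.091, 0.0]
wrist_force: [-3.0, 1.5, 9.3]
width: 0.0178
```

>>> step_arm(
  increments=[
    [[0,0,0],0],
    [[0,0,0],0],
    [[0,0,0],0],
    [[0,0,0],0],
    [[0,0,-0.02],0],
    [[0,0,-0.06],0],
    [[0,0,-0.1],0],
    [[-0.06,0,-0.14],0],
    [[-0.1,0,-0.17],0],
    [[-0.14,0,-0.17],0],
    [[-0.14,0,-0.17],0],
  ],
  jaw=0.4,
)

```text
time_s: 30.72
tool_pos: [0.3901, -0.377, 0.2166]
tool_rot: [0.001, 0.996, -0.09, 0.0]
wrist_force: [-0.4, -0.9, 0.1]
width: 0.0511
```

```bash
python3 go.py .5287 -.4015 .046 -10.4; python3 rod.py
python3 - <<'E'
from m import *
im0=optics.read_camera("scene")
for n in("top","scene"):
    im,d=optics.read_camera(n); print(n,bars(n,im,d,(.5225,.1595),np.radians(15)))
    K=cloud(n,d)
    if n=="scene": a=cv2.resize(im[185:275,125:245],None,fx=4,fy=4)
im,d=optics.read_camera("top"); b=cv2.resize(im[145:235,290:380],None,fx=3.9,fy=4)
save('s6.png',np.hstack([a,b[:a.shape[0]]])[:, :800])
E
```

```text
t 30.72 pos [ 0.3901 -0.377   0.2166] psi -10.4 tilt 0.09 j6 0.9 F [-0.4 -0.9  0.1] w 0.0511
shift [ 0.1408 -0.0008  0.1706] turn(short) 0.001
top 237
dir [ 0.981 -0.194 -0.006] ends [ 0.4434 -0.3847  0.0622] [ 0.5973 -0.4151  0.0612]
  x -0.08 top z 0.0656 side 0.0011
  x -0.06 top z 0.0655 side 0.001
  x -0.04 top z 0.064 side -0.0012
  x -0.02 top z 0.0651 side 0.0009
  x 0.0 top z 0.0651 side 0.0009
  x 0.02 top z 0.0641 side 0.0012
  x 0.04 top z 0.0651 side -0.0009
  x 0.06 top z 0.065 side -0.0006
scene 237
dir [ 0.982 -0.189 -0.011] ends [ 0.4407 -0.3844  0.0626] [ 0.5993 -0.4149  0.0608]
  x -0.08 top z 0.0657 side 0.0011
  x -0.06 top z 0.0652 side 0.0003
  x -0.04 top z 0.0648 side 0.0006
  x -0.02 top z 0.0636 side 0.0005
  x 0.0 top z 0.0664 side -0.0004
  x 0.02 top z 0.0659 side -0.0005
  x 0.04 top z 0.0648 side -0.0008
  x 0.06 top z 0.0647 side 0.0016
top {'a': ([0.4476, 0.2039], [71.0, 14.0], 43.4, 134, 33, [0.4466, 0.2033]), 'b': ([0.5664, 0.2358], [70.0, 14.0], 30.5, 132, 33, [0.5663, 0.2354]), 'c': ([0.5985, 0.1169], [69.0, 15.0], 3.7, 127, 31, [0.5984, 0.1157]), 'd': ([0.4792, 0.0842], [15.0, 69.0], -16.4, 137, 36, [0.4787, 0.0836])}
scene {'a': ([0.447, 0.2042], [68.0, 26.0], 44.7, 118, 38, [0.4466, 0.2033]), 'b': ([0.5659, 0.2373], [68.0, 21.0], 30.6, 127, 45, [0.5663, 0.2354]), 'c': ([0.5985, 0.1163], [19.0, 71.0], 3.8, 120, 40, [0.5984, 0.1157]), 'd': ([0.4802, 0.0835], [16.0, 69.0], -15.9, 81, 35, [0.4787, 0.0836])}
```

View pics/s6.png

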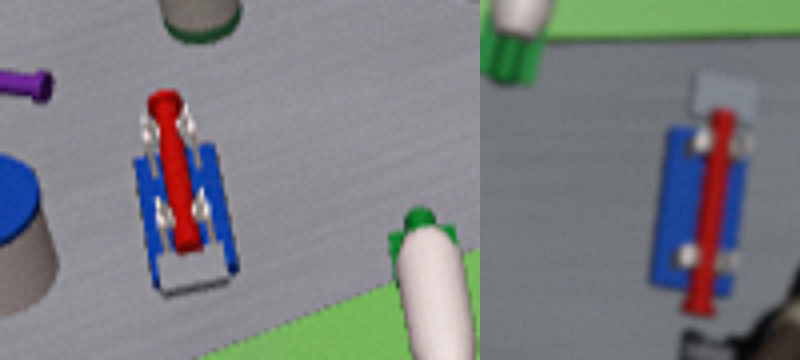

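The rod lies between both pairs of clip prongs, level. Its axis is about 52.5 mm high, within 1–2 mm sideways and lengthwise, and parallel within about 0.02 rad. The gripper is clear, so I hand in.

```bash
python3 -c "
from h import *
print(finish_job())"
```

```text
the job is handed in; nothing more can be done
None
```

I tightened the four nuts in cross order (d, b, a, c), snapped the red scraper into both clips, let go and handed the job in. The robot's clock stood at about 31 s of the 72 s allowed. The hand-in reported no verdict.

**Nuts:** All four ended about 179–181° past their start.

**Plate:** It measured about 4.7 mm lower than at the start. I checked its height but did not measure its level separately.

**Scraper:**
- Pressed at 21 N, it went down no further.
- After release, both cameras put the rod level at about 52.5 mm high, within 1–2 mm of the seat sideways and lengthwise, and parallel within about 0.02 rad. The highest rod readings were about 3 mm over nominal, which I put down to depth noise.

**Surroundings:** The arm was clear of everything at hand-in. In the pictures the other things stayed where they were, but I did not measure their positions again at the end.

No check failed. The pictures viewed came to 9, within the budget of 10.

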